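# Slide a drilled plate out over the end of the bench rest

### The job

With the fingertips, push the drilled plate along the raised ledge to the right (as seen from the robot) until both holes at its right-hand end stand fully clear beyond the ledge's end, ready for deburring, with at least two thirds of its length still on the ledge. It must end lying flat with its far long side flush along the low fence. Do not lift or tip the plate, and leave the tape, bearing, bolt and cutters where they are.

Things in the scene. Friction and masses are not known exactly. Their poses are not given: they have to be found in the camera images.
- rest: fixed raised bench rest: a dark steel ledge on two feet, its flat top 60 mm above the bench, with a low fence along the far side. Origin on the bench under the rest; x points across the ledge away from the robot, y along it to the left, z up. The ledge top spans x -75 to +45 mm (fence face) and y -140 to +140 mm
- ledge_end (a point): right end of the ledge: point on its top edge, 140 mm right of the rest's origin, 60 mm above the bench; axes as the rest. No plate support beyond it
- fence_mid (a point): middle of the fence's face, at the ledge top, 45 mm beyond the rest's origin. The steel fence runs the whole length of the ledge, is 12 mm thick and rises 15 mm above the ledge top (to 75 mm above the bench)
- plate_centre (a point): centre (half-way up, 3 mm above the ledge top) of the loose flat aluminium plate: 80 mm across the ledge (its x), 150 mm along it (its y, to the left), 6 mm thick, 0.2 to 0.35 kg, four 10 mm through holes, each 15 mm in from an end and a long side. It starts flat on the ledge, askew and off the fence, and slides with plain friction
- hole_near (a point): centre, on the plate's top face, of the 10 mm hole in its right end on the side towards the robot; 25 mm toward the robot and 60 mm to the right of the plate's centre
- hole_far (a point): centre, on the plate's top face, of the 10 mm hole in its right end on the fence side; 25 mm away and 60 mm to the right of the plate's centre
- back_right (a point): right-hand corner of the plate's fence-side long edge, half-way up
- back_left (a point): left-hand corner of the plate's fence-side long edge, half-way up
- tape: roll of black tape, 62 mm across, 19 mm high, lying loose on the bench to the right of the rest; origin at the centre of its underside; to be left alone
- bearing: steel ball bearing, 47 mm across, 14 mm high, lying loose on the bench to the left of the rest; origin at the centre of its underside; to be left alone
- bolt: hex bolt lying on its side, 64 mm long, 20 mm high, loose on the bench in front of or to the right of the rest; origin under its middle; to be left alone
- cutters: side cutters lying flat, 128 mm long, 76 mm wide, 12 mm high, loose on the bench well to the right; origin under the middle; to be left alone
- plate: the same plate as a body; origin at the centre of its underside, axes as given for its centre
Not all that is in view belongs to the job. Of the things shaped like the plate, the aluminium one is meant.

How it is judged:
At the end, for the whole second after the job is handed in: The plate lies flat and at rest on the ledge; both holes of its right end are wholly past the ledge's right end (centres 5 mm or more past it), it overhangs by at most 50 mm (a third), and both corners of its fence-side edge are within 4 mm of the fence (y of each of hole_near, hole_far in the frame of rest below -0.145 m and y of plate_centre in the frame of rest above -0.115 m and x of each of back_right, back_left in the frame of rest above 0.041 m and z of plate_centre in the frame of rest between 0.0605 and 0.0655 m and angle between plate_centre's own z axis and vertical below 0.04 rad and linear speed of plate below 0.01 m/s); the robot touches nothing.
It fails at once if the plate is lifted off the ledge or falls from it (height (world z) of plate_centre above 0.07 m or height (world z) of plate_centre below 0.056 m).
It fails at once if the plate is tipped (angle between plate_centre's own z axis and vertical above 0.1 rad).
It fails at once if the tape, bearing, bolt or cutters are moved from their places (more than 15 mm) (distance of any of tape, bearing, bolt, cutters from where it was at the start of the episode above 0.015 m).
It also fails if it takes over 51 s, if anything falls off the work surface, if the arm or the gripper's body presses on something with over 40 N, if the wrist force passes 120 N, or if a joint passes its speed limit or range.

### The arm

A 6-joint arm with a two-finger parallel gripper is mounted at the origin on a cart in front of the work surface, level with it; the furniture and walls round the work are solid. World frame = base frame: x ahead of the robot, y to its left, z up, the work surface at z = 0. Lengths are in m, angles in rad, forces in N, time in s.
With the tool pointing down it reaches from about 0.3 to 0.75 m from the base axis. Payload 8.5 kg.
Tool frame: the origin (TCP) lies midway between the tips of the shut fingers; the grasp point (between the pads) lies manip.grasp_offset behind it (manip.grasp_offset is the distance from the TCP to the grasp point, in m); z points along the fingers, y is the line along which they close (so a half turn about z gives the same grasp; the last joint's range is limited). The gripper opens to 85 mm and grips with 20 to 120 N. Pads are 22 mm wide; open, the fingers measure 114 mm over their backs; the gripper's body (76 mm by 85 mm) begins 54 mm behind the grasp point. The pads swing forward as they close: fully open they stand 13 mm farther back than shut.
Start: joints at [0.953, 0.381, 1.297, -0, 1.464, -0.215], TCP at [0.216, 0.506, 0.231] pointing down, gripper open.
Joint ranges: [-3.11, 3.11], [-0.89, 2.33], [0.22, 2.48], [-1.42, 4.56], [0.17, 2.85], [-2.88, 2.88]. Speed limits (rad/s): [2.39, 2.39, 3.14, 3.14, 3.14, 3.14].

### API

Orientations are given as a unit quaternion [x, y, z, w].
In Python, from plant import manip gives the robot as it stands.
- The arm moves only by the tool jog_arm, never from a script. Its argument "series" is a list of rows, each a list of 3 entries, a list of its own where there are three numbers: the turn, a rotation vector about the world's x, y, z in degrees, then the shift along the world's x, y, z in mm, then the closure, from -1 (fully open) to 1 (shut). In form: [[[rx, ry, rz], [x, y, z], gripper], ...]. A call has 1 to 8 rows; each row shifts and turns the commanded pose from where the row before left it; what a row does not reach is not made up. A row lasts 1/12 s, in which the tool goes at most 41.7 mm and 7.16 degrees, less where a joint would pass 70% of its speed; a pose out of reach is approached as far as the arm can. A call with a gripper value outside its range is refused whole. The fingers move at their own pace and stop on an object; the grip force is fixed at half the most. Time passes only in rows, so rows that do not move let the fingers close. It gives the time, the measured TCP pose, the force, the opening and the grip force at its end, in the units of the state.
- manip.get_obs(): the state, without advancing time (a new reading comes with each control period).
- manip.read_camera(name): name is "scene" or "top" or "wrist"; returns the picture (480x640x3 uint8, red, green, blue); there is no depth.
- manip.calibration(name): a dict with "K" (3x3 intrinsics, pixels), "T" (4x4, takes a point from camera to world coordinates). Camera axes: x right, y up, looking along -z (the intrinsics and any distortion apply to the point x, -y, -z); pixel columns grow to the right and rows downward; lengths in m; the calibration is good to about 2 mm. A picture is of the moment at which its call begins: read the wrist's pose just before it. calibration takes no time and is no camera call; for the wrist camera it gives the pose at the moment of the call.
- manip.hand_in(): hands the job in; it is judged then, once.
The state is a dict: "t": time; "joints": joint angles; "qd": joint speeds; "effort": joint torques, N m; "ee_pos": TCP position; "tcp_rot": TCP orientation; "contact_force": force on the tool from outside, world axes, zero at the start; "moment": the same for the moment, N m; "grip_width": opening from 0.0 (shut) to 1.0 (fully open); "finger_force": force on a finger pad.
Only numpy, scipy, OpenCV 4.12 (cv2) and the standard library are available. Lean on these libraries where they do the work, as an engineer would, in place of code of your own. Each camera call takes 0.05 s, during which the arm holds its last target. There are 200 camera calls.

## Working session

There is one attempt and no reset: what is moved stays moved. The work goes in short steps, Python scripts to look and compute and a tool call to move; the robot and the scene stay as the last step left them, time stands still between calls to the robot, and variables do not carry over. Pictures are saved under pics/ and viewed, at most 10 in all, crops included, and the job is handed in when it is done.

Besides the shell and the picture viewer there is one more tool, called after "Call:" as name([rows], argument=value, ...), one row to a line, values as JSON. jog_arm: Moves the arm, as the interface text tells. Its arguments: {"type":"object","properties":{"series":{"type":"array","items":{"type":"array"}}},"required":["series"]}

```bash
mkdir -p pics
cat > h.py <<'E'
import numpy as np, cv2
from plant import manip
def snap(n,f):
    im=manip.read_camera(n); cv2.imwrite('pics/'+f,cv2.cvtColor(im,cv2.COLOR_RGB2BGR)); return im
def ray(c,uv):
    K,T=c['K'],c['T']; d=np.linalg.inv(K)@[uv[0],uv[1],1.]
    d=np.array([d[0],-d[1],-d[2]]); return T[:3,3],T[:3,:3]@d
def onz(c,uv,z):
    o,d=ray(c,uv); return o+d*(z-o[2])/d[2]
def proj(c,p):
    T=c['T'];q=T[:3,:3].T@(np.array(p)-T[:3,3]);q=c['K']@[q[0],-q[1],-q[2]];return q[:2]/q[2]
def tri(c1,u1,c2,u2):
    o1,d1=ray(c1,u1);o2,d2=ray(c2,u2)
    s=np.linalg.lstsq(np.c_[d1,-d2],o2-o1,rcond=None)[0]
    a,b=o1+s[0]*d1,o2+s[1]*d2; return (a+b)/2,np.linalg.norm(a-b)
E
python3 - <<'E'
from h import *
for n in('top','scene'):
    snap(n,n+'0.png'); c=manip.calibration(n); print(n,c['K'].round(1).tolist(),c['T'].round(3).tolist(),[k for k in c])
o=manip.get_obs();print(o['t'],o['ee_pos'],o['tcp_rot'],o['contact_force'],manip.grasp_offset)
E
```

```text
top [[521.1, 0.0, 324.6], [0.0, 521.1, 240.1], [0.0, 0.0, 1.0]] [[0.026, 0.977, -0.211, 0.242], [-1.0, 0.026, -0.005, -0.013], [0.0, 0.211, 0.977, 1.267], [0.0, 0.0, 0.0, 1.0]] ['K', 'T']
scene [[559.9, 0.0, 318.7], [0.0, 559.9, 241.8], [0.0, 0.0, 1.0]] [[0.755, 0.329, -0.568, -0.199], [-0.656, 0.351, -0.669, -0.828], [-0.021, 0.877, 0.48, 0.677], [0.0, 0.0, 0.0, 1.0]] ['K', 'T']
0.1 [0.21544956 0.50576217 0.23078471] [ 2.00062486e-01  9.79782925e-01 -5.91063785e-04 -2.70531426e-04] [-0.08290971  1.38930703 -0.0341499 ] 0.0187
```

View pics/top0.png

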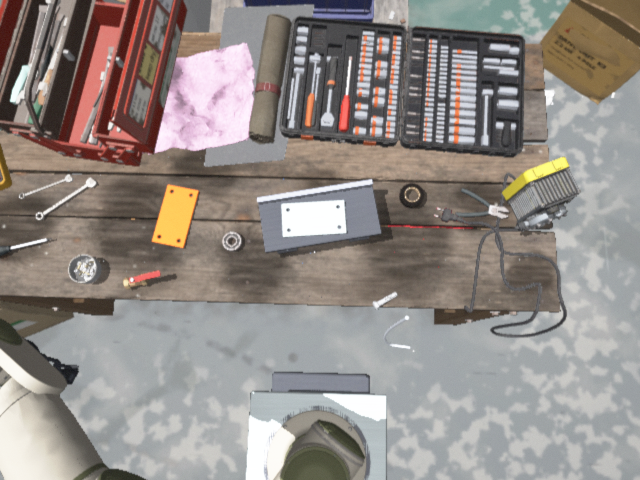

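View pics/scene0.png

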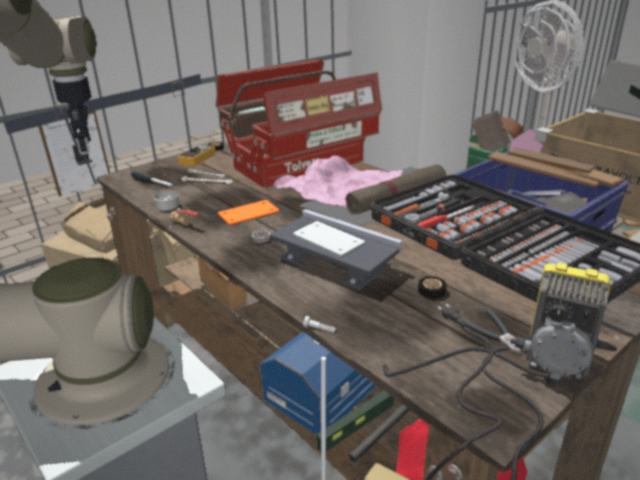

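Both views show the aluminium plate on the ledge at about top (313,218) / scene (329,238). The only look-alike is the orange plate on the bench at top (176,216) / scene (249,212). I choose the bare aluminium one on the dark ledge. The tape is at top (411,195), the bolt at (385,300), the bearing at (232,241) and the cutters at (485,208).

```bash
cat >> h.py <<'E'
def quad(im,box,lo=170,hi=256,k=0):
    x0,y0,x1,y1=box; h=im[y0:y1,x0:x1]
    g=cv2.cvtColor(h,cv2.COLOR_RGB2GRAY); m=((g>=lo)&(g<hi)).astype(np.uint8)
    if k: m=cv2.morphologyEx(m,cv2.MORPH_OPEN,np.ones((k,k)))
    cs,_=cv2.findContours(m,cv2.RETR_EXTERNAL,cv2.CHAIN_APPROX_NONE)
    c=max(cs,key=cv2.contourArea); hull=cv2.convexHull(c)
    for e in np.linspace(.01,.1,40):
        p=cv2.approxPolyDP(hull,e*cv2.arcLength(hull,True),True)
        if len(p)<=4: break
    return p[:,0]+np.array([x0,y0]),cv2.contourArea(c)
E
python3 - <<'E'
from h import *
t=cv2.imread('pics/top0.png');s=cv2.imread('pics/scene0.png')
a=cv2.resize(t[170:265,245:395],None,fx=4,fy=4,interpolation=cv2.INTER_CUBIC)
b=cv2.resize(s[200:300,265:405],None,fx=4,fy=4,interpolation=cv2.INTER_CUBIC)
b=cv2.copyMakeBorder(b[:,:],0,0,0,0,0)
w=np.zeros((600,800,3),np.uint8);a=cv2.resize(a,(400,253));b=cv2.resize(b,(400,286))
cv2.imwrite('pics/crop.png',np.hstack([cv2.copyMakeBorder(a,0,33,0,0,0),b]))
ct,cs=manip.calibration('top'),manip.calibration('scene')
for n,im,c,box in(('top',t,ct,(275,190,350,243)),('scene',s,cs,(285,215,372,256))):
    q,A=quad(im[:,:,::-1].copy(),box,185); print(n,q.tolist(),A)
    for u in q: print(onz(c,u,.066).round(4))
E
```

```text
top [[343, 200], [345, 232], [282, 235], [282, 203]] 2060.0
[ 0.601  -0.0477  0.066 ]
[ 0.5224 -0.0539  0.066 ]
[0.5112 0.0947 0.066 ]
[0.5897 0.0982 0.066 ]
scene [[294, 232], [317, 221], [363, 241], [338, 253]] 1086.0
[0.5124 0.0989 0.066 ]
[0.5896 0.1054 0.066 ]
[ 0.5994 -0.043   0.066 ]
[ 0.5208 -0.0445  0.066 ]
```

View pics/crop.png

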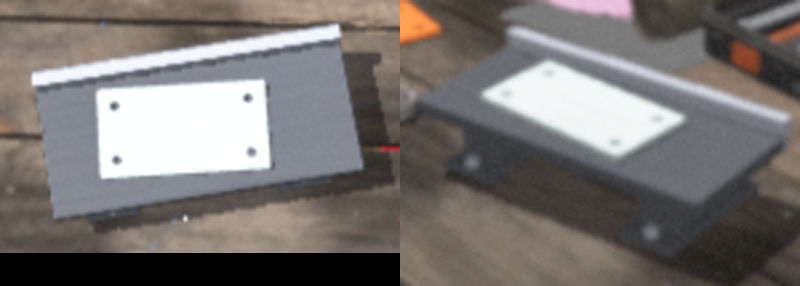

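The close crop confirms it: bare aluminium plate with four holes on the dark ledge, askew to the light fence strip and off it. Next I'll find the rest's pose.

Run:
```python
from h import *
ct,cs=manip.calibration('top'),manip.calibration('scene')
T={'NL':(265.6,251.4),'NR':(380.7,233),'FL':(257.5,200.5),'FR':(372.5,183.5)}
S={'NL':(270.3,237.5),'NR':(369,271.8)}
for k in S:
    p,e=tri(ct,T[k],cs,S[k]);print(k,p.round(4),'gap',e.round(4),onz(ct,T[k],.06).round(4),onz(cs,S[k],.06).round(4))
for k in('FL','FR'): print(k,onz(ct,T[k],.075).round(4))
P=[((343,200),(363,241)),((345,232),(338,253)),((282,235),(294,232)),((282,203),(317,221))]
for a,b in P:
    p,e=tri(ct,a,cs,b);print('plate',p.round(4),e.round(4))
```

```text
NL [0.4712 0.1342 0.0531] gap 0.0046 [0.4719 0.1322 0.06  ] [0.4616 0.1244 0.06  ]
NR [ 0.523  -0.1385  0.0597] gap 0.0016 [ 0.5236 -0.1389  0.06  ] [ 0.5218 -0.1386  0.06  ]
FL [0.5917 0.1559 0.075 ]
FR [ 0.6413 -0.1173  0.075 ]
plate [ 0.5987 -0.0464  0.0682] 0.004
plate [ 0.5185 -0.0518  0.0709] 0.0066
plate [0.5101 0.0948 0.0685] 0.0012
plate [0.5868 0.0989 0.0699] 0.0041
```

Call:
jog_arm([
  [[0,0,6.7],[17,-31,0],-1],
  [[0,0,6.7],[17,-31,0],-1],
  [[0,0,6.7],[17,-31,0],-1],
  [[0,0,6.7],[17,-31,0],-1],
  [[0,0,6.7],[17,-31,0],-1],
  [[0,0,0],[17,-31,0],-1],
  [[0,0,0],[17,-31,0],-1],
  [[0,0,0],[17,-31,0],-1],
])

```text
t: 0.77
ee_pos: [0.3502, 0.2598, 0.2312]
tcp_rot: [-0.085, 0.996, -0.0, -0.0]
contact_force: [0.6, 0.0, 0.5]
grip_width: 0.999
finger_force: 0.0
```

Call:
jog_arm([
  [[0,0,0],[17,-31,0],-1],
  [[0,0,0],[17,-31,0],-1],
  [[0,0,0],[17,-31,0],-1],
  [[0,0,0],[17,-31,0],-1],
  [[0,0,0],[17,-31,0],-1],
  [[0,0,0],[17,-31,-30],-1],
  [[0,0,0],[15,-31,-30],-1],
  [[0,0,0],[0,0,0],-1],
])

```text
t: 1.43
ee_pos: [0.4639, 0.0465, 0.1726]
tcp_rot: [-0.082, 0.997, 0.0, -0.003]
contact_force: [-0.8, -0.4, -0.3]
grip_width: 1.001
finger_force: 0.0
```

Run:
```python
from h import *
c=manip.calibration('wrist');snap('wrist','w1.png');o=manip.get_obs();print(o['t'],o['ee_pos'].round(4),o['tcp_rot'].round(4),o['contact_force'].round(1))
print(c['K'].round(1).tolist(),c['T'].round(3).tolist())
```

```text
1.4833 [0.4635 0.0484 0.1746] [-8.250e-02  9.966e-01  5.000e-04 -2.600e-03] [-0.4  0.9  0.7]
[[359.8, 0.0, 323.6], [0.0, 359.8, 241.7], [0.0, 0.0, 1.0]] [[-0.165, -0.947, -0.276, 0.392], [0.986, -0.158, -0.047, 0.034], [0.001, -0.28, 0.96, 0.316], [0.0, 0.0, 0.0, 1.0]]
```

View pics/w1.png

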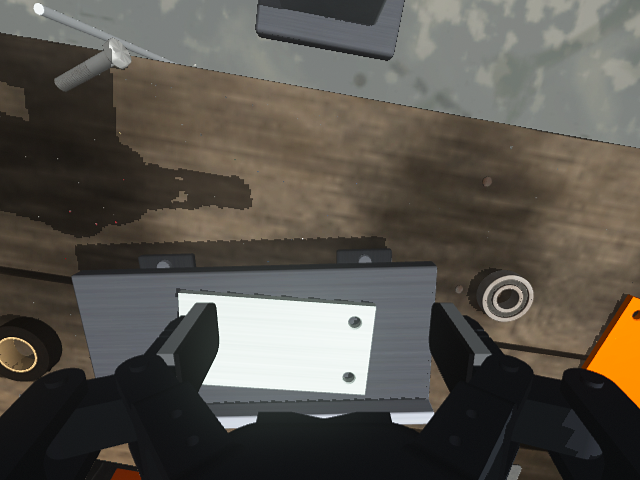

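The wrist view shows the ledge's near edge from (74,277) at its right end to (436,264). The plate's near edge runs from (178,291) to (376,304), with its far-left corner at (366,394). Image right is the robot's left.

Run:
```python
from h import *
c=manip.calibration('wrist')
f=lambda u,z:onz(c,u,z).round(4)
R,L=f((74,277),.06),f((436,264),.06); 
print('ledge R,L',R,L,np.linalg.norm(R-L),np.degrees(np.arctan2(R[0]-L[0],L[1]-R[1])))
a,b,d=f((178,291),.066),f((376,304),.066),f((366,394),.066)
print('plate nr,nl,fl',a,b,d,np.linalg.norm(a-b),np.linalg.norm(b-d),np.degrees(np.arctan2(a[0]-b[0],b[1]-a[1])))
ct=manip.calibration('top')
for uv,pt in(((380.7,233),(74,277)),((265.6,251.4),(436,264)),((345,232),(178,291)),((282,235),(376,304)),((282,203),(366,394))):
    p,e=tri(ct,uv,c,pt);print('tri',p.round(4),e.round(4))
print('fence',f((430,402),.06), f((405,398),.06))
```

```text
ledge R,L [ 0.5257 -0.136   0.06  ] [0.4695 0.136  0.06  ] 0.27774527898778045 11.674044233562652
plate nr,nl,fl [ 0.5212 -0.0544  0.066 ] [0.507  0.0964 0.066 ] [0.589  0.1051 0.066 ] 0.15146709213555265 0.08246023283983615 5.379363835957198
tri [ 0.5258 -0.1386  0.0569] 0.0031
tri [0.4684 0.1317 0.0695] 0.0037
tri [ 0.5221 -0.0543  0.0651] 0.0012
tri [0.5123 0.0971 0.0567] 0.0037
tri [0.5875 0.101  0.0695] 0.0067
fence [0.5927 0.1626 0.06  ] [0.5922 0.1405 0.06  ]
```

Call:
jog_arm([
  [[0,0,1.5],[13,-17,-30],-1],
  [[0,0,0],[13,-17,-30],-1],
  [[0,0,0],[0,0,-30],-1],
  [[0,0,0],[0,0,-20],-1],
  [[0,0,0],[0,0,0],-1],
  [[0,0,0],[0,0,0],-1],
])

```text
t: 1.98
ee_pos: [0.4897, 0.017, 0.0674]
tcp_rot: [-0.098, 0.995, 0.0, -0.0]
contact_force: [-0.6, -0.4, 0.2]
grip_width: 1.003
finger_force: 0.0
```

Call:
jog_arm([
  [[0,0,0],[0,-3,-6],-1],
  [[0,0,0],[0,0,-4],-1],
  [[0,0,0],[0,0,-2],-1],
  [[0,0,0],[0,0,-2],-1],
  [[0,0,0],[0,0,-2],-1],
  [[0,0,0],[0,0,0],-1],
])

```text
t: 2.48
ee_pos: [0.4898, 0.0134, 0.0509]
tcp_rot: [-0.097, 0.995, 0.0, -0.0]
contact_force: [0.3, 0.4, 0.6]
grip_width: 1.003
finger_force: 0.0
```

Call:
jog_arm([
  [[0,0,0],[0,0,-1],-1],
  [[0,0,0],[0,0,-1],-1],
  [[0,0,0],[0,0,-1],-1],
  [[0,0,0],[0,0,0],-1],
])

```text
t: 2.82
ee_pos: [0.4898, 0.0133, 0.0479]
tcp_rot: [-0.097, 0.995, 0.0, -0.0]
contact_force: [-0.5, -0.1, -0.3]
grip_width: 1.003
finger_force: 0.0
```

Call:
jog_arm([
  [[0,0,0],[0,0,-1],-1],
  [[0,0,0],[0,0,0],-1],
])

```text
t: 2.98
ee_pos: [0.4899, 0.0133, 0.0469]
tcp_rot: [-0.097, 0.995, -0.0, 0.0]
contact_force: [0.2, -0.3, 0.1]
grip_width: 0.997
finger_force: 0.0
```

Call:
jog_arm([
  [[0,0,0],[0,0,-1],-1],
  [[0,0,0],[0,0,0],-1],
])

```text
t: 3.15
ee_pos: [0.49, 0.0132, 0.0467]
tcp_rot: [-0.097, 0.995, -0.0, 0.0]
contact_force: [-2.4, -0.0, 8.2]
grip_width: 1.002
finger_force: 4.2
```

Call:
jog_arm([
  [[0,0,0],[0,0,3.3],-1],
  [[0,0,0],[0,0,0],-1],
  [[0,0,0],[3.93,0.76,0],-1],
  [[0,0,0],[3.93,0.76,0],-1],
  [[0,0,0],[3.93,0.76,0],-1],
  [[0,0,0],[3.93,0.76,0],-1],
  [[0,0,0],[3.93,0.76,0],-1],
  [[0,0,0],[0,0,0],-1],
])

```text
t: 3.82
ee_pos: [0.5103, 0.0172, 0.0492]
tcp_rot: [-0.097, 0.995, -0.0, 0.0]
contact_force: [-0.3, 0.1, 0.5]
grip_width: 1.0
finger_force: 0.0
```

Call:
jog_arm([
  [[0,0,0],[2.95,0.57,0],-1],
  [[0,0,0],[2.95,0.57,0],-1],
  [[0,0,0],[0,0,0],-1],
])

```text
t: 4.07
ee_pos: [0.5159, 0.0183, 0.0493]
tcp_rot: [-0.097, 0.995, 0.0, 0.0]
contact_force: [0.3, -0.3, -0.6]
grip_width: 0.997
finger_force: 0.0
```

Call:
jog_arm([
  [[0,0,0],[1.96,0.38,0],-1],
  [[0,0,0],[0,0,0],-1],
])

```text
t: 4.23
ee_pos: [0.5175, 0.0187, 0.0493]
tcp_rot: [-0.097, 0.995, 0.0, 0.0]
contact_force: [-0.4, 0.3, -0.9]
grip_width: 0.999
finger_force: 0.1
```

Run:
```python
from h import *
snap('wrist','w2.png');snap('top','t2.png')
```

```text
(no output)
```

View pics/w2.png

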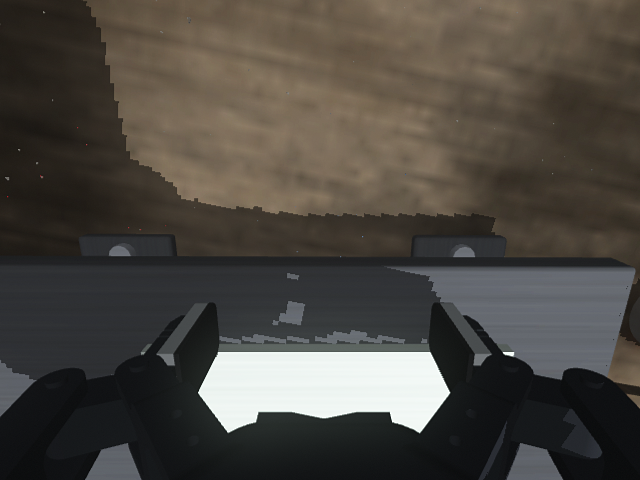

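The near edge of the plate (row 348, columns about 150–510) is now parallel to the ledge edge (row 262), with both fingers bearing on it. I'll keep pushing until the fence resists.

Call:
jog_arm([
  [[0,0,0],[1.96,0.38,0],-1],
  [[0,0,0],[1.96,0.38,0],-1],
  [[0,0,0],[0,0,0],-1],
])

```text
t: 4.58
ee_pos: [0.5216, 0.0194, 0.0493]
tcp_rot: [-0.097, 0.995, -0.0, 0.0]
contact_force: [-0.2, -0.1, -0.2]
grip_width: 0.998
finger_force: 0.2
```

Call:
jog_arm([
  [[0,0,0],[0.98,0.19,0],-1],
  [[0,0,0],[0,0,0],-1],
])

```text
t: 4.75
ee_pos: [0.5223, 0.0196, 0.0493]
tcp_rot: [-0.097, 0.995, 0.0, -0.0]
contact_force: [-1.1, -0.1, 0.5]
grip_width: 1.002
finger_force: 0.5
```

Call:
jog_arm([
  [[0,0,0],[0.98,0.19,0],-1],
  [[0,0,0],[0,0,0],-1],
])

```text
t: 4.92
ee_pos: [0.523, 0.0198, 0.0493]
tcp_rot: [-0.097, 0.995, 0.0, -0.0]
contact_force: [-2.5, -0.3, 1.5]
grip_width: 1.002
finger_force: 1.2
```

Call:
jog_arm([
  [[0,0,0],[0.98,0.19,0],-1],
  [[0,0,0],[0,0,0],-1],
])

```text
t: 5.08
ee_pos: [0.5232, 0.02, 0.0492]
tcp_rot: [-0.097, 0.995, 0.0, -0.001]
contact_force: [-5.4, -1.0, 4.1]
grip_width: 1.001
finger_force: 3.2
```

Call:
jog_arm([
  [[0,0,0],[-10,-2,0],-1],
  [[0,0,0],[-15,-3,0],-1],
  [[0,0,0],[0,0,25],-1],
  [[0,0,0],[0,0,30],-1],
  [[0,0,0],[0,0,30],-1],
  [[0,0,0],[0,0,0],-1],
  [[0,0,0],[0,0,0],-1],
])

```text
t: 5.67
ee_pos: [0.5002, 0.0148, 0.1357]
tcp_rot: [-0.097, 0.995, -0.001, 0.002]
contact_force: [-0.1, -0.3, -0.5]
grip_width: 0.999
finger_force: 0.0
```

Run:
```python
from h import *
o=manip.get_obs();print(o['joints'].round(2),o['ee_pos'].round(4))
c=manip.calibration('top');im=snap('top','t3.png')
q,A=quad(im,(275,180,365,243),185);print(q.tolist(),A)
cr,sr=np.cos(np.radians(11)),np.sin(np.radians(11))
R=np.array([[cr,-sr],[sr,cr]])
for u in q: p=onz(c,u,.066);print(p.round(4),(R.T@(p[:2]-[.572,.0115])).round(4))
```

```text
[-0.21  0.39  1.59  0.    1.16 -1.97] [0.5002 0.0148 0.1357]
[[350, 186], [336, 242], [275, 241], [292, 180]] 2791.0
[ 0.6366 -0.0639  0.066 ] [ 0.049  -0.0863]
[ 0.4977 -0.0331  0.066 ] [-0.0815 -0.0296]
[0.4963 0.1106 0.066 ] [-0.0554  0.1117]
[0.648  0.0765 0.066 ] [0.087  0.0493]
```

Call:
jog_arm([
  [[0,0,-6.9],[4,8.6,0],0.3],
  [[0,0,-6.9],[4,8.6,0],0.3],
  [[0,0,-6.9],[4,8.6,0],0.3],
  [[0,0,-6.9],[4,8.6,0],0.3],
  [[0,0,-6.9],[4,8.6,0],0.3],
  [[0,0,-6.9],[4,8.6,0],0.3],
  [[0,0,-6.9],[4,8.6,0],0.3],
  [[0,0,-6.9],[4,8.6,0],0.3],
])

```text
t: 6.38
ee_pos: [0.5309, 0.0842, 0.1327]
tcp_rot: [0.378, 0.926, -0.0, -0.001]
contact_force: [-0.2, 0.3, 0.7]
grip_width: 0.357
finger_force: 0.0
```

Call:
jog_arm([
  [[0,0,-6.9],[4,8.6,0],0.3],
  [[0,0,-6.9],[4,8.6,0],0.3],
  [[0,0,-6.9],[4,8.6,0],0.3],
  [[0,0,-6.9],[4,8.6,0],0.3],
  [[0,0,-7.1],[4,8.6,0],0.3],
  [[0,0,0],[0,0,0],0.3],
  [[0,0,0],[0,0,0],0.3],
])

```text
t: 6.97
ee_pos: [0.5508, 0.1268, 0.133]
tcp_rot: [0.632, 0.775, -0.001, -0.001]
contact_force: [-0.1, 0.2, 0.0]
grip_width: 0.349
finger_force: 0.0
```

Run:
```python
from h import *
o=manip.get_obs();print(o['joints'].round(2),o['ee_pos'].round(4),o['tcp_rot'].round(3))
snap('wrist','w4.png')
```

```text
[ 0.02  0.5   1.41 -0.    1.24 -0.18] [0.5508 0.1268 0.133 ] [ 0.632  0.775 -0.001 -0.001]
```

View pics/w4.png

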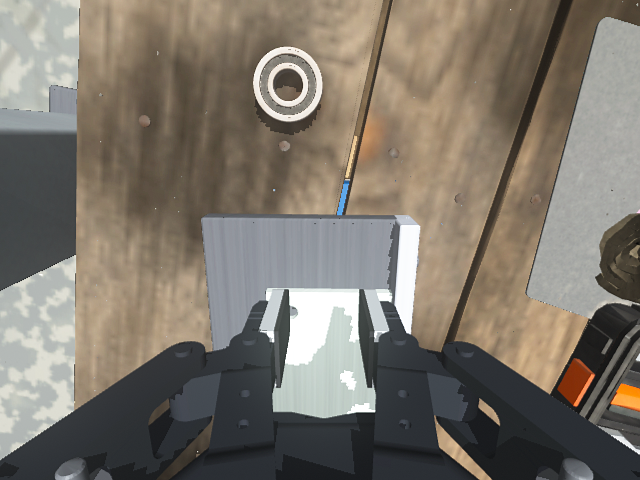

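From the left end, the ledge's left edge lies at row 215 (columns 202–396). The plate's left edge is at row 290 (columns 268–389), and its far corner sits right by the fence foot.

Run:
```python
from h import *
c=manip.calibration('wrist');a=np.radians(11);cr,sr=np.cos(a),np.sin(a)
R=np.array([[cr,-sr],[sr,cr]])
for n,u,z in(('ledgeNL',(202,216),.06),('ledgeFL',(395,216),.06),('pNL',(268,290),.066),('pFL',(389,291),.066)):
    p=onz(c,u,z);print(n,p.round(4),(R.T@(p[:2]-[.572,.0115])).round(4))
o=manip.get_obs();print((R.T@(o['ee_pos'][:2]-[.572,.0115])).round(4))
```

```text
ledgeNL [0.4716 0.1351 0.06  ] [-0.0749  0.1405]
ledgeFL [0.5878 0.159  0.06  ] [0.0437 0.1417]
pNL [0.5196 0.0973 0.066 ] [-0.0351  0.0942]
pFL [0.5951 0.1121 0.066 ] [0.0419 0.0943]
[0.0011 0.1169]
```

Call:
jog_arm([
  [[0,0,0],[0,0,-30],0.3],
  [[0,0,0],[0,0,-30],0.3],
  [[0,0,0],[0,0,-6],0.3],
  [[0,0,0],[0,0,0],0.3],
  [[0,0,0],[0,0,0],0.3],
])

```text
t: 7.43
ee_pos: [0.5516, 0.1264, 0.0691]
tcp_rot: [0.634, 0.773, 0.0, 0.0]
contact_force: [-0.1, -1.4, -0.4]
grip_width: 0.356
finger_force: 0.0
```

Call:
jog_arm([
  [[0,0,0],[0,0,-1.5],0.3],
  [[0,0,0],[0,0,-1.5],0.3],
  [[0,0,0],[0,0,-1.5],0.3],
  [[0,0,0],[0,0,0],0.3],
])

```text
t: 7.77
ee_pos: [0.5513, 0.1267, 0.0642]
tcp_rot: [0.634, 0.773, 0.0, 0.0]
contact_force: [-0.8, -0.4, 0.3]
grip_width: 0.35
finger_force: 0.0
```

Call:
jog_arm([
  [[0,0,0],[0,0,-1.5],0.3],
  [[0,0,0],[0,0,0],0.3],
])

```text
t: 7.93
ee_pos: [0.5512, 0.1268, 0.0623]
tcp_rot: [0.634, 0.773, -0.0, -0.0]
contact_force: [-0.1, -0.0, 0.6]
grip_width: 0.346
finger_force: 0.0
```

Call:
jog_arm([
  [[0,0,0],[0,0,-1],0.3],
  [[0,0,0],[0,0,0],0.3],
])

```text
t: 8.1
ee_pos: [0.5512, 0.1267, 0.0612]
tcp_rot: [0.634, 0.773, -0.0, -0.0]
contact_force: [0.0, 0.6, -0.1]
grip_width: 0.35
finger_force: 0.0
```

Call:
jog_arm([
  [[0,0,0],[0,0,-1],0.3],
  [[0,0,0],[0,0,-1],0.3],
  [[0,0,0],[0,0,0],0.3],
])

```text
t: 8.35
ee_pos: [0.5513, 0.1267, 0.0596]
tcp_rot: [0.634, 0.773, 0.0, 0.0]
contact_force: [-1.1, 0.7, 4.1]
grip_width: 0.349
finger_force: 2.0
```

Call:
jog_arm([
  [[0,0,0],[0,0,-1],0.3],
  [[0,0,0],[0,0,0],0.3],
])

```text
t: 8.52
ee_pos: [0.5513, 0.1267, 0.0596]
tcp_rot: [0.634, 0.773, 0.0, 0.0]
contact_force: [-4.3, -0.3, 13.2]
grip_width: 0.351
finger_force: 6.4
```

Call:
jog_arm([
  [[0,0,0],[0,0,-1],0.3],
  [[0,0,0],[0,0,0],0.3],
])

```text
t: 8.68
ee_pos: [0.5514, 0.1268, 0.0595]
tcp_rot: [0.634, 0.773, 0.0, 0.001]
contact_force: [-7.4, -0.3, 21.0]
grip_width: 0.353
finger_force: 10.8
```

Call:
jog_arm([
  [[0,0,0],[0,0,4.7],0.3],
  [[0,0,0],[0,0,0],0.3],
  [[0,0,0],[0.78,-3.92,0],0.3],
  [[0,0,0],[0.78,-3.92,0],0.3],
  [[0,0,0],[0.78,-3.92,0],0.3],
  [[0,0,0],[0.78,-3.92,0],0.3],
  [[0,0,0],[0.78,-3.92,0],0.3],
  [[0,0,0],[0,0,0],0.3],
])

```text
t: 9.35
ee_pos: [0.5553, 0.1062, 0.0618]
tcp_rot: [0.634, 0.773, -0.0, -0.0]
contact_force: [-0.1, 0.6, -1.0]
grip_width: 0.35
finger_force: 0.0
```

Call:
jog_arm([
  [[0,0,0],[0.78,-3.92,0],0.3],
  [[0,0,0],[0.78,-3.92,0],0.3],
  [[0,0,0],[0.78,-3.92,0],0.3],
  [[0,0,0],[0.78,-3.92,0],0.3],
  [[0,0,0],[0.78,-3.92,0],0.3],
  [[0,0,0],[0.78,-3.92,0],0.3],
  [[0,0,0],[0.78,-3.92,0],0.3],
  [[0,0,0],[0,0,0],0.3],
])

```text
t: 10.02
ee_pos: [0.5609, 0.0788, 0.0621]
tcp_rot: [0.634, 0.773, -0.0, 0.0]
contact_force: [0.1, 0.8, 0.5]
grip_width: 0.349
finger_force: 0.0
```

Call:
jog_arm([
  [[0,0,0],[0.78,-3.92,0],0.3],
  [[0,0,0],[0.78,-3.92,0],0.3],
  [[0,0,0],[0.78,-3.92,0],0.3],
  [[0,0,0],[0.78,-3.92,0],0.3],
  [[0,0,0],[0.78,-3.92,0],0.3],
  [[0,0,0],[0.78,-3.92,0],0.3],
  [[0,0,0],[0.78,-3.92,0],0.3],
  [[0,0,0],[0,0,0],0.3],
])

```text
t: 10.68
ee_pos: [0.5663, 0.0514, 0.062]
tcp_rot: [0.634, 0.773, -0.0, 0.0]
contact_force: [1.0, 0.2, 0.2]
grip_width: 0.351
finger_force: 0.0
```

Call:
jog_arm([
  [[0,0,0],[0.78,-3.92,0],0.3],
  [[0,0,0],[0.78,-3.92,0],0.3],
  [[0,0,0],[0.78,-3.92,0],0.3],
  [[0,0,0],[0.78,-3.92,0],0.3],
  [[0,0,0],[0.78,-3.92,0],0.3],
  [[0,0,0],[0.78,-3.92,0],0.3],
  [[0,0,0],[0.78,-3.92,0],0.3],
  [[0,0,0],[0,0,0],0.3],
])

```text
t: 11.35
ee_pos: [0.5717, 0.0239, 0.062]
tcp_rot: [0.634, 0.773, -0.0, 0.0]
contact_force: [-1.4, -0.3, -0.2]
grip_width: 0.348
finger_force: 0.0
```

Run:
```python
from h import *
w=snap('wrist','w5.png');t=snap('top','t5.png')
a=cv2.resize(w[:,:,::-1],(480,360));b=cv2.resize(t[160:265,255:420,::-1],(320,204),interpolation=cv2.INTER_CUBIC)
cv2.imwrite('pics/c5.png',np.hstack([a,cv2.copyMakeBorder(b,0,156,0,0,0)]))
```

```text
(no output)
```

View pics/c5.png

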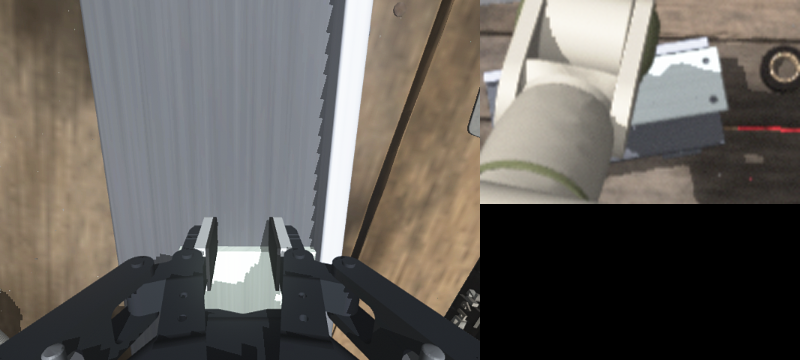

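The wrist view shows the plate's left edge under the fingers at full-image row about 329, still square to the ledge. The top view shows its right end just reaching the ledge's end.

Run:
```python
from h import *
c=manip.calibration('wrist');ct=manip.calibration('top');a=np.radians(11);cr,sr=np.cos(a),np.sin(a)
R=np.array([[cr,-sr],[sr,cr]]); f=lambda p:(R.T@(p[:2]-[.572,.0115])).round(4)
print('left edge',f(onz(c,(320,329),.066)),f(onz(c,(247,329),.066)))
k=165/320
for u in((705,61),(713,99),(728,107)): print('top hole/nearR corner',f(onz(ct,(255+(u[0]-480)*k,160+u[1]*105/204),.066)))
g=[onz(c,(81*4/3,0),.06),onz(c,(116*4/3,230*4/3),.06)];print([f(p) for p in g])
```

```text
left edge [-0.0004  0.004 ] [-0.0321  0.0039]
top hole/nearR corner [ 0.0273 -0.1338]
top hole/nearR corner [-0.0222 -0.1346]
top hole/nearR corner [-0.0353 -0.1509]
[array([-0.075 ,  0.1299]), array([-0.0739,  0.0114])]
```

Call:
jog_arm([
  [[0,0,0],[0.76,-3.83,0],0.3],
  [[0,0,0],[0.76,-3.83,0],0.3],
  [[0,0,0],[0.76,-3.83,0],0.3],
  [[0,0,0],[0.76,-3.83,0],0.3],
  [[0,0,0],[0.76,-3.83,0],0.3],
  [[0,0,0],[0.76,-3.83,0],0.3],
  [[0,0,0],[0.76,-3.83,0],0.3],
  [[0,0,0],[0,0,0],0.3],
])

```text
t: 12.12
ee_pos: [0.577, -0.0029, 0.062]
tcp_rot: [0.634, 0.773, -0.0, 0.0]
contact_force: [-0.9, -0.2, -0.9]
grip_width: 0.351
finger_force: 0.0
```

Call:
jog_arm([
  [[0,0,0],[-2,10,0],0.3],
  [[0,0,0],[-3,15,0],0.3],
  [[0,0,0],[0,0,30],0.3],
  [[0,0,0],[0,0,40],0.3],
  [[0,0,0],[0,30,20],0.3],
  [[0,0,0],[0,40,0],0.3],
  [[0,0,0],[0,40,0],0.3],
  [[0,0,0],[0,0,0],0.3],
])

```text
t: 12.78
ee_pos: [0.5708, 0.1395, 0.1526]
tcp_rot: [0.632, 0.775, 0.001, -0.0]
contact_force: [-0.7, 0.2, 0.2]
grip_width: 0.353
finger_force: 0.0
```

Run:
```python
from h import *
o=manip.get_obs();print(o['ee_pos'].round(4),o['t'])
t=snap('top','t6.png');s=snap('scene','s6.png')
b=cv2.resize(t[165:255,290:420,::-1],(440,305),interpolation=cv2.INTER_CUBIC)
d=cv2.resize(s[200:300,300:420,::-1],(360,300),interpolation=cv2.INTER_CUBIC)
cv2.imwrite('pics/c6.png',np.hstack([b,cv2.copyMakeBorder(d,0,5,0,0,0)]))
```

```text
[0.5708 0.1395 0.1526] 12.7833
```

View pics/c6.png

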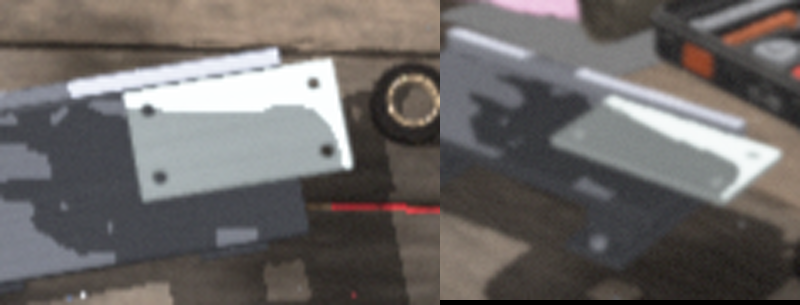

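Top crop: right-end holes at (313,83) and (327,150), clear of the ledge end, whose near corner is at (308,232). The far edge runs from (124,95) to (332,58), close along the fence.

Run:
```python
from h import *
ct=manip.calibration('top');a=np.radians(11);cr,sr=np.cos(a),np.sin(a)
R=np.array([[cr,-sr],[sr,cr]]); f=lambda p:(R.T@(p[:2]-[.572,.0115])).round(4)
k=130/440
for n,u,z in(('hf',(313,83),.066),('hn',(327,150),.066),('lf',(148,110),.066),('ln',(160,177),.066),('TL',(124,95),.066),('TR',(332,58),.066),('BR',(352,168),.066),('BL',(142,202),.066),('ledgeNR',(308,232),.06),('fenceTopR front',(281,61),.075),('fenceTop front mid',(70,95),.075)):
    print(n,f(onz(ct,(290+u[0]*k,165+u[1]*k),z)))
```

```text
hf [ 0.0274 -0.1619]
hn [-0.0228 -0.1623]
lf [ 0.027  -0.0427]
ln [-0.0228 -0.0428]
TL [ 0.0407 -0.0278]
TR [ 0.0435 -0.1788]
BR [-0.0386 -0.1772]
BL [-0.0385 -0.0273]
ledgeNR [-0.0776 -0.1389]
fenceTopR front [ 0.0444 -0.1411]
fenceTop front mid [0.0442 0.0102]
```

Holes are about 22 mm past the end, with the overhang near 37 mm. The fence gap is within measurement error, so I'll do one gentle closing push on the near side with spread fingers to make sure it is flush.

Call:
jog_arm([
  [[0,0,6.9],[-4.35,-17.4,0],-1],
  [[0,0,6.9],[-4.35,-17.4,0],-1],
  [[0,0,6.9],[-4.35,-17.4,0],-1],
  [[0,0,6.9],[-4.35,-17.4,0],-1],
  [[0,0,6.9],[-4.35,-17.4,0],-1],
  [[0,0,6.9],[-4.35,-17.4,0],-1],
  [[0,0,6.9],[-4.35,-17.4,0],-1],
  [[0,0,6.9],[-4.35,-17.4,0],-1],
])

```text
t: 13.55
ee_pos: [0.5365, -0.0081, 0.1519]
tcp_rot: [0.202, 0.979, -0.0, -0.0]
contact_force: [-0.8, 0.8, 0.7]
grip_width: 0.999
finger_force: 0.0
```

Call:
jog_arm([
  [[0,0,6.9],[-4.35,-17.4,0],-1],
  [[0,0,6.9],[-4.35,-17.4,0],-1],
  [[0,0,6.9],[-4.35,-17.4,0],-1],
  [[0,0,6.9],[-4.35,-17.4,0],-1],
  [[0,0,6.7],[-4.35,-17.4,0],-1],
  [[0,0,0],[0,0,0],-1],
  [[0,0,0],[0,0,0],-1],
])

```text
t: 14.13
ee_pos: [0.5149, -0.0944, 0.1519]
tcp_rot: [-0.091, 0.996, -0.0, -0.0]
contact_force: [-0.2, -0.0, 0.2]
grip_width: 1.002
finger_force: 0.0
```

Call:
jog_arm([
  [[0,0,0.8],[0,8,0],-1],
  [[0,0,0],[0,0,-35],-1],
  [[0,0,0],[0,0,-35],-1],
  [[0,0,0],[0,0,-20],-1],
  [[0,0,0],[0,0,-9],-1],
  [[0,0,0],[0,0,0],-1],
  [[0,0,0],[0,0,0],-1],
])

```text
t: 14.72
ee_pos: [0.5158, -0.0847, 0.0537]
tcp_rot: [-0.101, 0.995, -0.0, 0.0]
contact_force: [-0.8, -0.0, 0.5]
grip_width: 0.997
finger_force: 0.0
```

Call:
jog_arm([
  [[0,0,-0.4],[0,0,-4.4],-1],
  [[0,0,0],[4.9,0.95,0],-1],
  [[0,0,0],[4.9,0.95,0],-1],
  [[0,0,0],[3.9,0.76,0],-1],
  [[0,0,0],[3.9,0.76,0],-1],
  [[0,0,0],[2.95,0.57,0],-1],
  [[0,0,0],[2,0.4,0],-1],
  [[0,0,0],[0,0,0],-1],
])

```text
t: 15.38
ee_pos: [0.5382, -0.0807, 0.0486]
tcp_rot: [-0.098, 0.995, -0.0, 0.0]
contact_force: [-0.3, 0.4, 0.6]
grip_width: 1.0
finger_force: 0.0
```

Call:
jog_arm([
  [[0,0,0],[1.5,0.3,0],-1],
  [[0,0,0],[0,0,0],-1],
])

```text
t: 15.55
ee_pos: [0.5394, -0.0805, 0.0486]
tcp_rot: [-0.097, 0.995, 0.0, -0.0]
contact_force: [-0.1, 0.3, -0.4]
grip_width: 1.005
finger_force: 0.0
```

Call:
jog_arm([
  [[0,0,0],[1,0.2,0],-1],
  [[0,0,0],[0,0,0],-1],
])

```text
t: 15.72
ee_pos: [0.5404, -0.0804, 0.0486]
tcp_rot: [-0.097, 0.995, -0.0, 0.0]
contact_force: [0.3, -1.0, -0.8]
grip_width: 0.996
finger_force: 0.0
```

Call:
jog_arm([
  [[0,0,0],[1,0.2,0],-1],
  [[0,0,0],[0,0,0],-1],
])

```text
t: 15.88
ee_pos: [0.5414, -0.0801, 0.0486]
tcp_rot: [-0.097, 0.995, -0.0, 0.0]
contact_force: [-0.1, -0.1, 0.7]
grip_width: 1.003
finger_force: 0.0
```

Call:
jog_arm([
  [[0,0,0],[1,0.2,0],-1],
  [[0,0,0],[0,0,0],-1],
])

```text
t: 16.05
ee_pos: [0.5423, -0.0799, 0.0486]
tcp_rot: [-0.097, 0.995, 0.0, -0.0]
contact_force: [-0.2, -0.5, 0.5]
grip_width: 0.998
finger_force: 0.2
```

Call:
jog_arm([
  [[0,0,0],[1,0.2,0],-1],
  [[0,0,0],[0,0,0],-1],
])

```text
t: 16.22
ee_pos: [0.5425, -0.0798, 0.0485]
tcp_rot: [-0.097, 0.995, 0.0, -0.001]
contact_force: [-4.4, -2.0, 0.9]
grip_width: 1.0
finger_force: 2.5
```

Call:
jog_arm([
  [[0,0,0],[1,0.2,0],-1],
  [[0,0,0],[0,0,0],-1],
])

```text
t: 16.38
ee_pos: [0.5426, -0.0797, 0.0484]
tcp_rot: [-0.097, 0.995, 0.0, -0.002]
contact_force: [-9.2, -3.5, 4.3]
grip_width: 1.002
finger_force: 4.8
```

Firm resistance: the plate is against the fence. I'll back off, rise and check.

Call:
jog_arm([
  [[0,0,0],[-8,-1.5,0],-1],
  [[0,0,0],[-15,-3,0],-1],
  [[0,0,0],[-10,-2,0],-1],
  [[0,0,0],[0,0,35],-1],
  [[0,0,0],[0,0,40],-1],
  [[0,0,0],[-35,0,20],-1],
  [[0,0,0],[-35,0,0],-1],
  [[0,0,0],[0,0,0],-1],
])

```text
t: 17.05
ee_pos: [0.4363, -0.0847, 0.1441]
tcp_rot: [-0.097, 0.995, 0.0, -0.001]
contact_force: [0.9, 0.4, -0.4]
grip_width: 1.0
finger_force: 0.0
```

Run:
```python
from h import *
t=snap('top','t7.png');s=snap('scene','s7.png')
b=cv2.resize(t[165:255,290:420,::-1],(440,305),interpolation=cv2.INTER_CUBIC)
d=cv2.resize(s[200:300,300:420,::-1],(360,300),interpolation=cv2.INTER_CUBIC)
cv2.imwrite('pics/c7.png',np.hstack([b,cv2.copyMakeBorder(d,0,5,0,0,0)]))
```

```text
(no output)
```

View pics/c7.png

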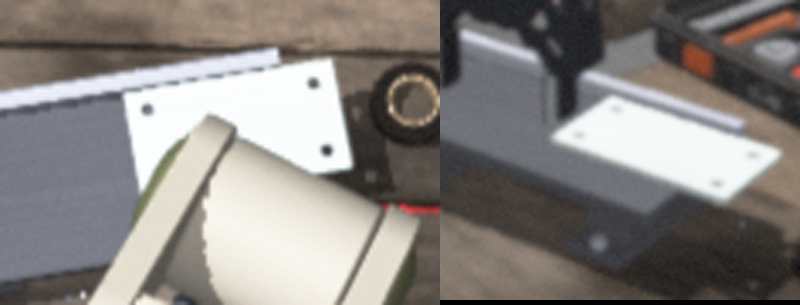

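The plate lies flat along the fence. Its right-end holes at (313,82) and (327,150) are unchanged and clear of the ledge end, the tape is undisturbed and the arm is free. Handing in.

```bash
python3 -c "
from plant import manip
print(manip.hand_in())"
```

```text
the job is handed in; nothing more can be done
None
```

I handed in the job at about 17 s: the plate lies flat against the fence, and by my measurements both right-end holes are about 22 mm past the ledge's end with about 37 mm overhang; the hand-in returned no verdict.

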